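Bring the deep-green bangle round to the pointer on a click-stop display stand

ROBOT

A 7-joint arm with a two-finger parallel gripper is mounted at the origin on the work surface. World frame = base frame: x ahead of the robot, y to its left, z up, the work surface at z = 0. Lengths are in m, angles in rad, forces in N, time in s.
With the tool pointing down it reaches from about 0.375 to 0.925 m from the base axis. Payload 3.1 kg.
Tool frame: the origin (TCP) lies between the finger pads; the fingertips stand 19 mm ahead of it and the grasp point (between the pads) is the TCP; z points along the fingers, y is the direction in which the jaws open and shut (so a half turn about z gives the same grasp; the last joint's range is limited). The gripper opens to 85 mm and grips with 20 to 120 N. Pads are 22 mm wide; open, the fingers measure 114 mm over their backs; the gripper's body (76 mm by 85 mm) begins 54 mm behind the grasp point. The pads swing forward as they close: fully open they stand 13 mm farther back than shut.
Start: joints at [1.071, 0.383, 0.044, 1.598, -0.018, 1.161, -0.05], TCP at [0.254, -0.598, 0.25] pointing down, gripper open.
Joint ranges: [-2.61, 2.61], [-0.41, 2.15], [-1.48, 1.57], [0, 2.5], [-1.57, 4.71], [0.05, 1.97], [-2.85, 2.85]. Speed limits (rad/s): [2.79, 2.79, 3.14, 3.14, 3.14, 3.14, 3.14].

INTERFACE

Orientations are given as a unit quaternion [x, y, z, w].
In Python, from bench import move_ptp, movel, move_j, move_gripper, pause, inverse_kinematics, read_camera, camera_params, MotionError, sign_off, look_for, tip_of, read_time_s, read_qpos, read_joint_vel, read_effort, read_eef_pos, read_tcp_rot, read_ft_force, read_ft_torque, read_finger_gap gives the robot as it stands. Calls block until the motion is done:
- move_ptp(position, orientation): joint-space move of the TCP to a pose.
- movel(position, orientation=None, speed=0.15): straight line of the TCP; orientation=None keeps the orientation; speed is the mean speed in m/s.
- move_j(angles): joint-space move.
- move_gripper(opening, effort=None): finger opening in m; effort is the grip in N (None keeps the last); returns when the fingers have stopped.
- pause(seconds).
- inverse_kinematics(position, orientation): joint angles nearest the present ones, or None.
- read_camera(name): name is "scene" or "top"; returns the picture (420x560x3 uint8, red, green, blue); there is no depth.
- camera_params(name): a dict with "K" (3x3 intrinsics, pixels), "camera_from_world" (4x4, takes a point from world to camera coordinates). Camera axes: x right, y down, z forward; pixel columns grow to the right and rows downward; lengths in m; the calibration is good to about 2 mm. A picture is of the moment at which its call begins. camera_params takes no time and is no camera call.
A pose or a line that the arm cannot do raises MotionError and nothing moves.
- sign_off(): hands the job in, once; it reports no verdict.
Trained networks look in the newest picture that a camera, given by its name, has taken for a name from the list of things; names that differ only in an ending like _2 or _b are one class to them, and where a whole thing is asked for, a point or a joint stands for the part that bears it (a point fixed in the world has none). Each returns a list of dicts, best first, with "confidence" (0 to 1); they miss things now and then, are a little off and sometimes report something else, mostly with a low value. They report only what shows in the picture. A call takes as long as a camera call. They do not tell look-alikes from the thing itself.
- look_for(camera, name): "at" ([column, row] in pixels, amid what is visible of it).
- tip_of(camera, name): "at" ([column, row] in pixels: a listed point, or the origin of a listed thing).
Readings, each from a call of its own:
- read_time_s(): time.
- read_qpos(): joint angles.
- read_joint_vel(): joint speeds.
- read_effort(): joint torques, N m.
- read_eef_pos(): TCP position.
- read_tcp_rot(): TCP orientation.
- read_ft_force(): force on the tool from outside, world axes, zero at the start.
- read_ft_torque(): the same for the moment, N m.
- read_finger_gap(): finger opening in m.
Only numpy, scipy, OpenCV 4.12 (cv2) and the standard library are available. Lean on these libraries where they do the work, as an engineer would, in place of code of your own. Each camera call takes 0.05 s, during which the arm holds its last target.

TASK

On the red revolving stand, bring the deep-green jade bangle, which is one click away on one side or the other, to the brass pointer: turn the stand by its white handle, let it click home and let go. The green bangle stays lying flat on its own pad all the while, and the black stand must not be turned.

Things in the scene. Friction and masses are not known exactly. Their poses are not given: they have to be found in the camera images.
- red_stand_handle (a point): Centre of the white bar handle on the hub of the red stand, on its upright axis, 70 mm above the counter. Bar 70 long (this x), 16 wide (y), 30 high (z up); it turns with the red disc (244 across, top at 30). The disc turns either way, at most 0.2 N m, with six click stops 60 degrees apart; it starts in one. Past 35 degrees it springs on into the next. Bangles reach 39 above the counter.
- green_bangle_center (a point): Centre of the deep-green bangle on the red stand: ring 73 mm outside, 55 inside, 9 thick, 50 g, lying loose round a pad (7 high, 85 from the stand's axis, 4 mm of play), so the disc carries it. z up; x, y mean nothing. It starts 60 degrees to one side or the other of the pointer. The red stand's other five bangles are pale; deep-green ones elsewhere are not meant.
- red_stand_pointer (a point): Place at the brass pointer of the red stand: the fixed point where a bangle's centre lies once its pad has stopped at the pointer; 85 mm from the turning axis, 34.5 mm above the counter. x points outward from the axis to the pointer, a brass block with an arrow tip, 117 to 156 mm from the axis, 30 wide, 40 high. z up. The stand's base (276 across) is fixed.
- black_stand_turn (a joint): Turn of the black revolving stand (the wrong one, same shape and sizes as the red but with a black disc and its own bangles), rad, about 0 at the start, positive counter-clockwise from above. It must stay in its stop.
Things that resemble listed ones, but are neither listed nor needed, are in the scene too. Leave any pink look-alike of the part that bears green_bangle_center alone.

How it is judged:
By the outcome, as a careful person would: the job done as asked, in the order asked, and still so for the second after the job is handed in, with the robot touching nothing.
It also fails if it takes over 32 s, if anything falls off the work surface, if the arm or the gripper's body presses on something with over 40 N, if the wrist force passes 120 N, or if a joint passes its speed limit or range.

## Working session

There is one attempt and no reset: what is moved stays moved. The work goes in short steps, each a Python script; the robot and the scene stay as the last script left them, time stands still between calls to the robot, and variables do not carry over. Pictures are saved under pics/ and viewed, and the job is handed in when it is done.

```bash
mkdir -p pics; ls
python3 - <<'E'
from bench import *
import cv2
for c in("scene","top"):
    im=read_camera(c); cv2.imwrite(f"pics/{c}0.png",im[:,:,::-1])
    for n in("red_stand_handle","green_bangle_center","red_stand_pointer","black_stand_turn"):
        print(c,n,"tip",[(list(map(round,d["at"])),round(d["confidence"],2)) for d in tip_of(c,n)])
        print("   look",[(list(map(round,d["at"])),round(d["confidence"],2)) for d in look_for(c,n)])
print(read_time_s(),read_tcp_rot(),read_finger_gap())
E
```

```text
pics
scene red_stand_handle tip [([183, 174], 0.9)]
   look []
scene green_bangle_center tip [([172, 161], 0.69), ([288, 148], 0.5)]
   look [([173, 154], 0.65), ([287, 154], 0.56)]
scene red_stand_pointer tip [([146, 185], 0.86)]
   look [([188, 200], 0.91)]Traceback (most recent call last):
  File "<stdin>", line 6, in <module>
ValueError: it knows: green_bangle_center, red_stand_handle, red_stand_pointer
```

Run:
```python
from bench import *
import cv2
for c in("top",):
    im=read_camera(c); cv2.imwrite(f"pics/{c}0.png",im[:,:,::-1])
    for n in("red_stand_handle","green_bangle_center","red_stand_pointer"):
        print(c,n,"tip",[([round(v,1) for v in d["at"]],round(d["confidence"],2)) for d in tip_of(c,n)])
        print("   look",[([round(v,1) for v in d["at"]],round(d["confidence"],2)) for d in look_for(c,n)])
print(read_time_s(),read_tcp_rot(),read_finger_gap())
```

```text
top red_stand_handle tip [([401.3, 159.7], 0.89)]
   look [([397.3, 171.0], 0.68)]
top green_bangle_center tip [([374.6, 313.6], 0.84), ([434.0, 176.9], 0.82)]
   look [([359.7, 307.1], 0.9), ([433.3, 166.7], 0.84)]
top red_stand_pointer tip [([423.1, 139.7], 0.76)]
   look [([392.2, 174.6], 0.68)]
0.7 [9.79882460e-01 1.99575456e-01 1.63176384e-05 2.44969638e-05] 0.08556431898845936
```

View pics/scene0.png

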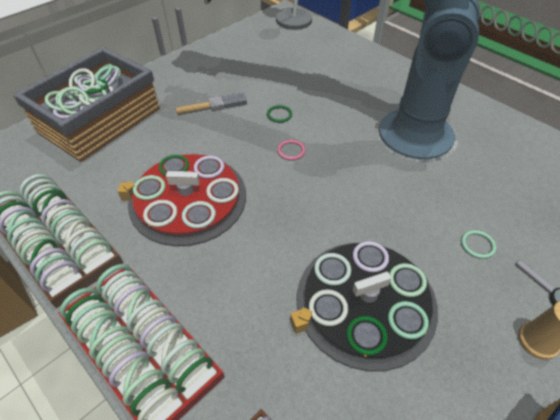

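View pics/top0.png

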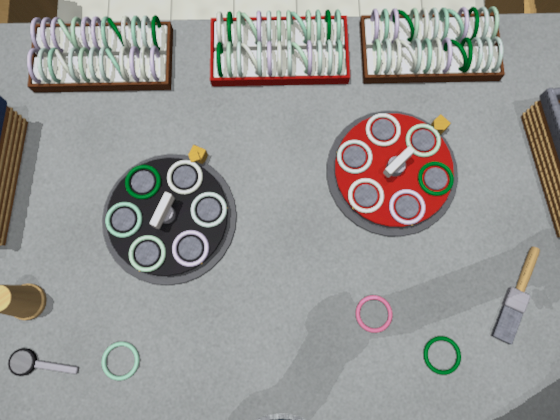

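The deep-green candidates are:
- On the red stand: top (435,178), scene (175,164).
- On the black stand: top (142,181), scene (367,336).
- Loose on the counter: top (442,355), scene (279,113). A pink look-alike lies at top (374,313).

The one on the red disc is meant. It sits next to the pointer at top (441,123). I'll triangulate it and check an enlarged crop.

```bash
cat > h.py <<'E'
import numpy as np, cv2
from bench import *
def P(c):
    p=camera_params(c); return np.array(p["K"])@np.array(p["camera_from_world"])[:3]
def tri(a,b):
    X=cv2.triangulatePoints(P("scene"),P("top"),np.array(a,float).reshape(2,1),np.array(b,float).reshape(2,1)); return (X[:3]/X[3]).ravel()
def proj(c,X):
    x=P(c)@np.append(X,1); return x[:2]/x[2]
def ray(c,uv,z):
    M=P(c); A=M[:,[0,1,3]].copy(); A[:,2]+=M[:,2]*z
    x=np.linalg.solve(A,np.append(uv,1)); return x[:2]/x[2]
E
python3 - <<'E'
from h import *
def tip(c,n): return [d["at"] for d in tip_of(c,n)]
ims={c:read_camera(c) for c in("scene","top")}
h=[tip(c,"red_stand_handle")[0] for c in("scene","top")]
p=[tip(c,"red_stand_pointer")[0] for c in("scene","top")]
gs=min(tip("scene","green_bangle_center"),key=lambda a:np.hypot(a[0]-175,a[1]-164))
gt=min(tip("top","green_bangle_center"),key=lambda a:np.hypot(a[0]-435,a[1]-178))
H,Q,G=tri(*h),tri(*p),tri(gs,gt)
print("H",H,"P",Q,"G",G)
for n,uv,X,z in(("H",h,H,.07),("P",p,Q,.0345),("G",(gs,gt),G,.0345)):
    print(n,"err",proj("scene",X)-uv[0],proj("top",X)-uv[1],"single-view at z",ray("scene",uv[0],z),ray("top",uv[1],z))
# disc colour fit in both views, red ellipse at z=.03
for c in ims:
    hsv=cv2.cvtColor(ims[c],cv2.COLOR_RGB2HSV)
    m=(((hsv[...,0]<6)|(hsv[...,0]>174))&(hsv[...,1]>180)&(hsv[...,2]>60)).astype(np.uint8)
    n,l,s,ce=cv2.connectedComponentsWithStats(cv2.morphologyEx(m,cv2.MORPH_CLOSE,np.ones((3,3))))
    t=np.array(h[0] if c=="scene" else h[1])
    k=max([i for i in range(1,n) if s[i][4]>200],key=lambda i:s[i][4]-10*np.hypot(*(ce[i]-t)))
    ys,xs=np.where(l==k); hull=cv2.convexHull(np.c_[xs,ys].astype(np.int32))[:,0]
    W=np.array([ray(c,u,.03) for u in hull]).astype(np.float32)
    print(c,"disc min circle",cv2.minEnclosingCircle(W), cv2.fitEllipse(W))
    # white handle mask
    w=((hsv[...,1]<40)&(hsv[...,2]>170)).astype(np.uint8)
    cy=int(t[1]);cx=int(t[0]); sub=np.zeros_like(w); sub[cy-40:cy+40,cx-40:cx+40]=w[cy-40:cy+40,cx-40:cx+40]
    n,l,s,ce=cv2.connectedComponentsWithStats(sub)
    k=min([i for i in range(1,n) if s[i][4]>40],key=lambda i:np.hypot(*(ce[i]-t)))
    ys,xs=np.where(l==k); W=np.array([ray(c,u,.085) for u in np.c_[xs,ys]]).astype(np.float32)
    r=cv2.minAreaRect(W);print(c,"handle",r,len(xs), "centre",W.mean(0)); b=cv2.PCACompute(W,W.mean(0,keepdims=True)[:1])[1]; print("dir deg",np.degrees(np.arctan2(b[0,1],b[0,0])))
print("base from H: pointer",np.degrees(np.arctan2(*(Q-H)[[1,0]])),np.hypot(*(Q-H)[:2]),"green",np.degrees(np.arctan2(*(G-H)[[1,0]])),np.hypot(*(G-H)[:2]), "reach",np.hypot(*H[:2]))
cr=ims["top"][90:250,310:480]; cr=cv2.resize(cr,None,fx=3.4,fy=3.4,interpolation=cv2.INTER_CUBIC)
cv2.imwrite("pics/crop1.png",cr[:,:,::-1])
E
```

```text
H [ 0.58129431 -0.25084181  0.07465688] P [ 0.63983288 -0.31196927  0.0393852 ] G [ 0.55308727 -0.32742375  0.04264183]
H err [-0.65117968 -0.21461679] [-0.39635448  0.38817291] single-view at z [ 0.57856859 -0.25347525] [ 0.58362314 -0.25282197]
P err [0.70723582 0.24750379] [ 0.41072477 -0.4369281 ] single-view at z [ 0.6388772  -0.31838345] [ 0.64074244 -0.31249074]
G err [1.2204964  0.40412592] [ 0.76624841 -0.78482536] single-view at z [ 0.55059878 -0.33852659] [ 0.55384706 -0.32827394]Traceback (most recent call last):
  File "<stdin>", line 18, in <module>
ValueError: max() iterable argument is empty
```

```bash
cat > m.py <<'E'
from h import *
def red(im,c,t,z=.03):
    f=im.astype(int); m=((f[...,0]>90)&(f[...,1]<50)&(f[...,2]<50)).astype(np.uint8)
    m2=np.zeros_like(m); x,y=map(int,t); m2[max(0,y-85):y+85,max(0,x-85):x+85]=m[max(0,y-85):y+85,max(0,x-85):x+85]
    n,l,s,ce=cv2.connectedComponentsWithStats(m2); k=1+np.argmax(s[1:,4])
    ys,xs=np.where(l==k); hull=cv2.convexHull(np.c_[xs,ys].astype(np.int32))[:,0]
    W=np.array([ray(c,u,z) for u in hull]).astype(np.float32)
    return cv2.minEnclosingCircle(W),cv2.fitEllipse(W)
def handle(im,c,t,z=.085):
    f=im.astype(int); w=((f.min(2)>175)&(f.max(2)-f.min(2)<22)).astype(np.uint8)
    x,y=map(int,t); m=np.zeros_like(w); m[y-20:y+20,x-22:x+22]=w[y-20:y+20,x-22:x+22]
    n,l,s,ce=cv2.connectedComponentsWithStats(m)
    k=1+np.argmax(s[1:,4]); ys,xs=np.where(l==k)
    W=np.array([ray(c,u,z) for u in np.c_[xs,ys]]).astype(np.float32)
    b=cv2.PCACompute(W,W.mean(0,keepdims=True))[1][0]
    return W.mean(0),np.degrees(np.arctan2(b[1],b[0])),cv2.minAreaRect(W),len(xs)
def green(im,c,t,z=.039):
    f=im.astype(int); m=((f[...,1]>f[...,0]+40)&(f[...,1]>f[...,2]+20)&(f[...,0]<60)).astype(np.uint8)
    x,y=map(int,t); m2=np.zeros_like(m); m2[y-85:y+85,x-85:x+85]=m[y-85:y+85,x-85:x+85]
    n,l,s,ce=cv2.connectedComponentsWithStats(m2); k=1+np.argmax(s[1:,4])
    ys,xs=np.where(l==k)
    W=np.array([ray(c,u,z) for u in np.c_[xs,ys]]).astype(np.float32)
    return cv2.minEnclosingCircle(W),cv2.fitEllipse(cv2.convexHull(W))
E
python3 - <<'E'
from m import *
for c,t in(("scene",(184,178)),("top",(399,163))):
    im=cv2.imread(f"pics/{c}0.png")[:,:,::-1]
    for fn in(red,handle,green):print(c,fn.__name__,fn(im,c,t))
    if c=="top": cv2.imwrite("pics/crop1.png",cv2.resize(im[90:250,310:480],None,fx=3.4,fy=3.4,interpolation=cv2.INTER_CUBIC)[:,:,::-1])
E
```

```text
scene red (((0.563759446144104, -0.2307140827178955), 0.00559742609038949), ((0.5654084086418152, -0.23233725130558014), (0.007351137697696686, 0.01401284709572792), 85.61743927001953))
scene handle (array([ 0.5759839, -0.2437276], dtype=float32), np.float32(-30.267504), ((0.5659570097923279, -0.2533436417579651), (0.05517067015171051, 0.08305409550666809), 54.229000091552734), 175)
scene green (((0.5587490200996399, -0.3254665434360504), 0.033325761556625366), ((0.558786153793335, -0.3251183032989502), (0.06469503790140152, 0.06619315594434738), 169.66854858398438))
top red (((0.5802281498908997, -0.2438325434923172), 0.1213948056101799), ((0.5799840688705444, -0.2440563440322876), (0.23944753408432007, 0.24175232648849487), 63.354576110839844))
top handle (array([ 0.5827555 , -0.24691932], dtype=float32), np.float32(130.40558), ((0.5792310833930969, -0.24915876984596252), (0.03171656280755997, 0.07161098718643188), 43.22217559814453), 293)
top green (((0.5548467636108398, -0.3251087963581085), 0.03543039411306381), ((0.5550675392150879, -0.32490167021751404), (0.06907141208648682, 0.07030754536390305), 172.16355895996094))
```

```bash
sleep 1
```

```text
(no output)
```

View pics/crop1.png

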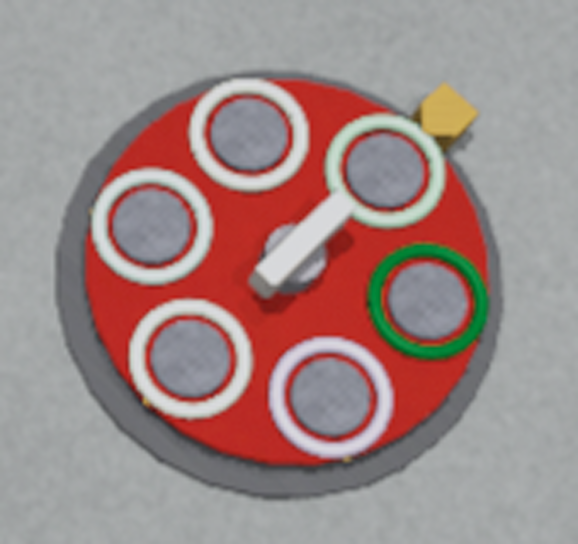

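The crop confirms the deep-green bangle on the red disc, at top (435,178), about 60° clockwise of the pointer as seen from above. The stand therefore has to turn counter-clockwise. The network's handle point and the disc fit differ by 7 mm, so I'll fit the models in both views.

```bash
cat > fit.py <<'E'
from m import *
from scipy.optimize import minimize,least_squares
def box(x,y,yaw,zc=.07):
    c,s=np.cos(yaw),np.sin(yaw)
    return [(x+c*a-s*b,y+s*a+c*b,zc+d) for a in(-.035,.035) for b in(-.008,.008) for d in(-.015,.015)]
def hull(c,pts):return cv2.convexHull(np.array([proj(c,p) for p in pts],np.float32))
def redhull(im,t):
    f=im.astype(int); m=((f[...,0]>90)&(f[...,1]<60)&(f[...,2]<60)).astype(np.uint8)
    x,y=map(int,t);m2=np.zeros_like(m);m2[y-70:y+70,x-65:x+68]=m[y-70:y+70,x-65:x+68]
    m2=cv2.morphologyEx(m2,cv2.MORPH_OPEN,np.ones((2,2)))
    ys,xs=np.where(m2); return cv2.convexHull(np.c_[xs,ys].astype(np.int32))[:,0]
E
python3 - <<'E'
from fit import *
T={"scene":(186,190),"top":(396,170)}
I={c:cv2.imread(f"pics/{c}0.png")[:,:,::-1] for c in T}
for c in T:
    W=np.array([ray(c,u,.03) for u in redhull(I[c],T[c])])
    r=least_squares(lambda p:np.hypot(*(W-p[:2]).T)-.122,[.58,-.245],loss="soft_l1",f_scale=.001)
    print(c,"disc centre R fixed",r.x,"resid mm",np.round(1e3*np.abs(r.fun).mean(),1))
# handle fit: maximise white inside minus white outside (supersampled)
S=4; B={}
for c in T:
    x,y=((185,180) if c=="scene" else (399,163))
    f=cv2.resize(I[c][y-30:y+30,x-35:x+35],None,fx=S,fy=S,interpolation=cv2.INTER_CUBIC).astype(int)
    B[c]=(x-35,y-30,(np.clip((f.min(2)-120)/40,0,1)))
def sc(p,cs):
    v=0
    for c in cs:
        ox,oy,w=B[c]; h=(hull(c,box(*p))-[ox,oy]+.5)*S-.5
        m=np.zeros(w.shape,np.uint8); cv2.fillPoly(m,[np.round(h*16).astype(np.int32)],1,shift=4)
        band=cv2.dilate(m,np.ones((13,13)))-m
        v-=(w*m).sum()-.0*m.sum()-(w*band).sum()-((1-w)*m).sum()
    return v
for cs in(("top",),("scene",),("top","scene")):
    best=min((minimize(sc,[.58+a,-.247+b,np.radians(d)],args=(cs,),method="Nelder-Mead",options={"initial_simplex":np.array([.58+a,-.247+b,np.radians(d)])+np.array([[0,0,0],[.004,0,0],[0,.004,0],[0,0,.1]])}) for a in(-.003,.003) for b in(-.003,.003) for d in(-55,-45)),key=lambda r:r.fun)
    print(cs,best.x[:2],np.degrees(best.x[2]),best.fun)
p=best.x;out=[]
for c in T:
    x,y=T[c]; im=cv2.resize(I[c][y-70:y+70,x-70:x+70],None,fx=2.8,fy=2.8,interpolation=cv2.INTER_CUBIC).copy()
    dr=lambda pts,col:cv2.polylines(im,[np.round((np.array(pts).reshape(-1,2)-[x-70,y-70]+.5)*2.8).astype(np.int32)],True,col,1)
    dr(hull(c,box(*p)),(0,0,255))
    for zz,R in((.03,.122),(.0345,.085)):
        dr([proj(c,(p[0]+R*np.cos(a),p[1]+R*np.sin(a),zz)) for a in np.linspace(0,6.28,60)],(255,255,0))
    out.append(im)
cv2.imwrite("pics/fit1.png",np.hstack(out)[:,:,::-1])
E
```

```text
scene disc centre R fixed [ 0.58282918 -0.23985253] resid mm 2.3
top disc centre R fixed [ 0.57787818 -0.24587472] resid mm 1.3Traceback (most recent call last):
  File "<stdin>", line 23, in <module>
  File "<stdin>", line 23, in <genexpr>
    res = _minimize_neldermead(fun, x0, args, callback, bounds=bounds,
                               **options)
    fxr = func(xr)
    fx = function(np.copy(x), *(wrapper_args + args))
  File "<stdin>", line 17, in sc
  File "fit.py", line 6, in hull
    def hull(c,pts):return cv2.convexHull(np.array([proj(c,p) for p in pts],np.float32))
                                                    ~~~~^^^^^
  File "h.py", line 8, in proj
    x=P(c)@np.append(X,1); return x[:2]/x[2]
      ~^^^
  File "h.py", line 4, in P
    p=camera_params(c); return np.array(p["K"])@np.array(p["camera_from_world"])[:3]
ValueError: time passes only in moves, steps and waits
```

```bash
sleep 1
sed -i 's/^def P(c):/import functools\n@functools.cache\ndef P(c):/' h.py
cat > f2.py <<'E'
from fit import *
T={"scene":(186,190),"top":(396,170)}
I={c:cv2.imread(f"pics/{c}0.png")[:,:,::-1] for c in T}
S=4; B={}
for c in T:
    x,y=((185,180) if c=="scene" else (399,163))
    f=cv2.resize(I[c][y-30:y+30,x-35:x+35],None,fx=S,fy=S,interpolation=cv2.INTER_CUBIC).astype(int)
    B[c]=(x-35,y-30,(np.clip((f.min(2)-120)/40,0,1)))
def sc(p,cs):
    v=0
    for c in cs:
        ox,oy,w=B[c]; h=(hull(c,box(*p))-[ox,oy]+.5)*S-.5
        m=np.zeros(w.shape,np.uint8); cv2.fillPoly(m,[np.round(h*16).astype(np.int32)],1,shift=4)
        band=cv2.dilate(m,np.ones((13,13)))-m
        v-=(w*m).sum()-(w*band).sum()-((1-w)*m).sum()
    return v
for cs in(("top",),("scene",),("top","scene")):
    best=min((minimize(sc,[.58+a,-.247+b,np.radians(d)],args=(cs,),method="Nelder-Mead",options={"initial_simplex":np.array([.58+a,-.247+b,np.radians(d)])+np.array([[0,0,0],[.004,0,0],[0,.004,0],[0,0,.1]])}) for a in(-.003,.003) for b in(-.003,.003) for d in(-55,-45)),key=lambda r:r.fun)
    print(cs,best.x[:2],np.degrees(best.x[2]),best.fun)
p=best.x;out=[]
for c in T:
    x,y=T[c]; im=cv2.resize(I[c][y-70:y+70,x-70:x+70],None,fx=2.8,fy=2.8,interpolation=cv2.INTER_CUBIC).copy()
    dr=lambda pts,col:cv2.polylines(im,[np.round((np.array(pts).reshape(-1,2)-[x-70,y-70]+.5)*2.8).astype(np.int32)],True,col,1)
    dr(hull(c,box(*p)),(0,0,255))
    for zz,R in((.03,.122),(.0345,.085)):
        dr([proj(c,(p[0]+R*np.cos(a),p[1]+R*np.sin(a),zz)) for a in np.linspace(0,6.28,60)],(255,255,0))
    out.append(im)
cv2.imwrite("pics/fit1.png",np.hstack(out)[:,:,::-1])
print(read_time_s())
E
python3 f2.py
```

```text
('top',) [ 0.58554649 -0.24687994] -47.05330626372697 -3463.9500000000007
('scene',) [ 0.57381251 -0.25746465] -24.995124496002983 -225.20000000000027
('top', 'scene') [ 0.58369709 -0.24655669] -49.443864454181046 -2461.7000000000003
1.1
```

```bash
sleep 1
```

```text
(no output)
```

View pics/fit1.png

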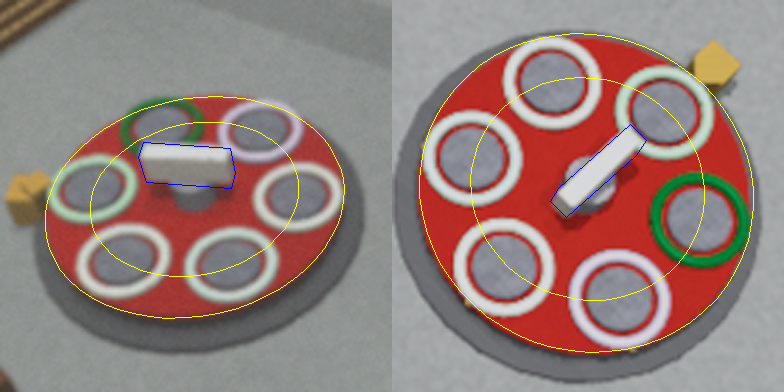

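The fitted model matches both views: axis at about (0.5825, -0.2455), handle yaw about -48°, and the handle height of 70 mm is consistent. The green bangle is at -109° and the pointer at about -49°. I'll check the IK and approach.

```bash
cat > t.py <<'E'
from h import *
C=np.array([.5828,-.2458]); Y=-48.
def q(a): a=np.radians(a)/2; return [np.cos(a),np.sin(a),0,0]
E
python3 - <<'E'
from t import *
for f in(0,180):
  for a,z in((Y,.17),(Y,.071),(Y+62,.071),(Y+62,.17)):
    r=inverse_kinematics([*C,z],q(a+f)); print(f,a,z,None if r is None else np.round(r,2))
move_ptp([*C,.17],q(Y)); print(read_time_s(),read_eef_pos(),read_ft_force())
for c in("scene","top"): cv2.imwrite(f"pics/{c}1.png",read_camera(c)[:,:,::-1])
E
```

```text
0 -48.0 0.17 [ 0.34  0.43 -0.    1.71  0.    1.   -2.08]
0 -48.0 0.071 [ 0.31  0.55  0.04  1.76 -0.03  0.83 -2.06]
0 14.0 0.071 [ 0.45  0.56 -0.14  1.75  0.1   0.84 -1.07]
0 14.0 0.17 [ 0.46  0.44 -0.15  1.7   0.08  1.01 -1.05]
180 -48.0 0.17 [ 0.69  0.47 -0.45  1.69  0.23  1.03  0.89]
180 -48.0 0.071 [ 0.67  0.6  -0.44  1.74  0.32  0.87  0.83]
180 14.0 0.071 [ 0.77  0.63 -0.57  1.74  0.42  0.9   1.84]
180 14.0 0.17 [ 0.79  0.5  -0.59  1.69  0.31  1.05  1.91]
2.875 [ 0.5823065  -0.24738626  0.17018519] [-0.93845648  0.224746   -0.16097051]
```

```bash
sleep 1; python3 -c "
import cv2,numpy as np
a=cv2.imread('pics/scene1.png')[60:300,60:360];b=cv2.imread('pics/top1.png')[60:300,280:520]
cv2.imwrite('pics/c2.png',cv2.resize(np.hstack([a,b]),None,fx=1.48,fy=1.48))"
```

```text
(no output)
```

View pics/c2.png

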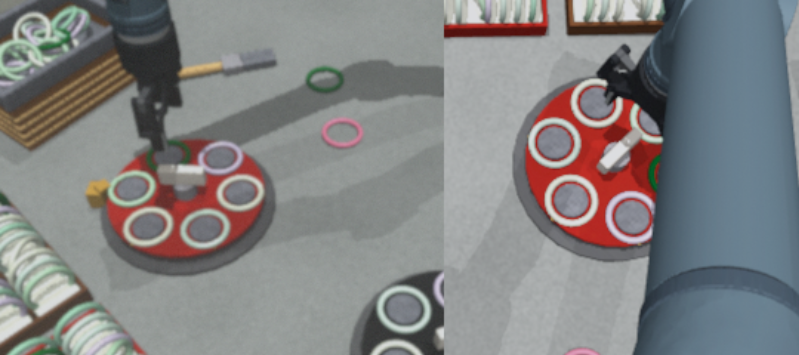

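Run:
```python
from t import *
e=read_eef_pos(); print(e,read_tcp_rot(),read_qpos(),read_time_s())
for c in("scene","top"):
    print(c,proj(c,e),proj(c,e+[0,0,.1]))
    im=cv2.imread(f"pics/{c}1.png"); u=proj(c,e)
    for p,col in((e,(0,0,255)),(e+[0,0,.1],(255,0,0))): cv2.circle(im,tuple(int(round(v)) for v in proj(c,p)),3,col,-1)
    x,y=map(int,u);cv2.imwrite(f"pics/o_{c}.png",cv2.resize(im[max(0,y-80):y+80,x-90:x+90],None,fx=3,fy=3))
```

```text
[ 0.58220279 -0.24763462  0.1702051 ] [ 9.13047943e-01 -4.07852001e-01  1.92237097e-04  4.02369899e-04] [ 3.37389525e-01  4.28697040e-01 -1.10439790e-03  1.71029581e+00
  1.53452981e-03  1.00228473e+00 -2.07543776e+00] 2.975
scene [174.1702981  144.46017181] [164.12239949 104.82186841]
top [411.63462453 143.27442728] [426.57736565 121.10020044]
```

```bash
sleep 1
```

```text
(no output)
```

View pics/o_scene.png

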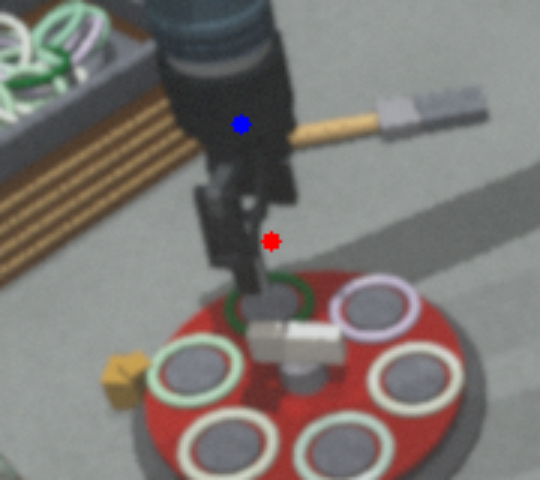

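View pics/o_top.png

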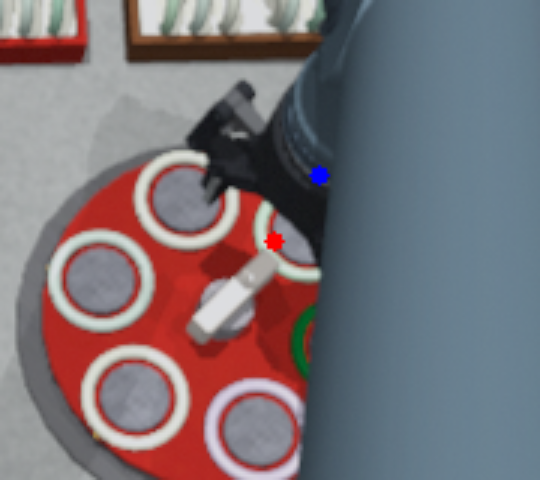

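The jaws line up across the bar and the TCP stands over the hub. I'll descend, offsetting for the small droop, and grip lightly.

Run:
```python
from t import *
print(read_eef_pos())
D=C+[.0005,.0017]
movel([*D,.072],q(Y),speed=.06); print(read_time_s(),read_eef_pos(),read_ft_force())
move_gripper(.010,20); print(read_time_s(),read_finger_gap(),read_eef_pos(),read_ft_force(),read_ft_torque())
for c in("scene","top"): cv2.imwrite(f"pics/{c}2.png",read_camera(c)[:,:,::-1])
a=cv2.imread('pics/scene2.png')[60:300,60:360];b=cv2.imread('pics/top2.png')[60:300,280:520]
cv2.imwrite('pics/c3.png',cv2.resize(np.hstack([a,b]),None,fx=1.48,fy=1.48))
```

```text
[ 0.58220279 -0.24763462  0.1702051 ]
4.7583 [ 0.58365008 -0.24426253  0.07249186] [ 0.52103962 -0.17491089  0.67712524]
5.4167 0.015677489689797427 [ 0.58281686 -0.24542999  0.07444309] [-6.05254337  0.91425433 11.45514228] [0.05869895 1.10126769 0.13098597]
```

```bash
sleep 1
```

```text
(no output)
```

View pics/c3.png

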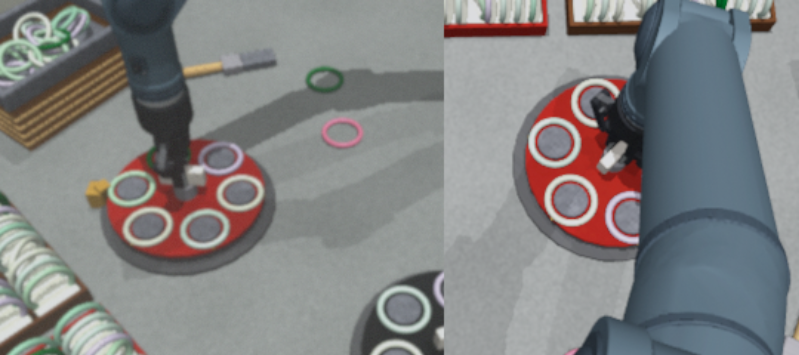

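The bar is gripped: the gap is 15.7 mm and it centred the TCP at (0.5828, -0.2454), which agrees with the fit. I'll turn it counter-clockwise by 60° in steps.

Run:
```python
from t import *
A=[.5831,-.2449,.0745]
for d in(10,20,30,40,50,60):
    move_ptp(A,q(Y+d)); f=read_ft_force()
    r=read_tcp_rot(); print(d,round(read_time_s(),2),np.round(np.degrees(2*np.arctan2(r[1],r[0])),1),np.round(read_eef_pos(),4),np.round(f,1),np.round(read_ft_torque(),2),round(read_finger_gap(),4))
    if np.linalg.norm(f)>35: print("stop");break
for c in("scene","top"): cv2.imwrite(f"pics/{c}3.png",read_camera(c)[:,:,::-1])
a=cv2.imread('pics/scene3.png')[60:300,60:360];b=cv2.imread('pics/top3.png')[60:300,280:520]
cv2.imwrite('pics/c4.png',cv2.resize(np.hstack([a,b]),None,fx=1.48,fy=1.48))
```

```text
10 5.79 -38.3 [ 0.5829 -0.2452  0.0745] [-0.8  0.1  1.1] [-0.08  0.13 -0.37] 0.0155
20 6.07 -28.3 [ 0.583  -0.245   0.0745] [-0.9  0.7 -0.1] [-0.06  0.14 -0.24] 0.0157
30 6.34 -18.4 [ 0.5831 -0.2448  0.0745] [-1.9  0.2  0.6] [ 0.    0.24 -0.17] 0.0158
40 6.62 -8.4 [ 0.5832 -0.2445  0.0745] [-0.8  0.2  1.3] [ 0.13  0.24 -0.02] 0.0157
50 6.89 1.6 [ 0.5832 -0.2443  0.0745] [-0.8  1.4  1.5] [ 0.29  0.23 -0.  ] 0.0159
60 7.17 11.7 [ 0.5831 -0.244   0.0745] [-0.5  3.   2.2] [0.39 0.26 0.27] 0.0158
```

```bash
sleep 1
```

```text
(no output)
```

View pics/c4.png

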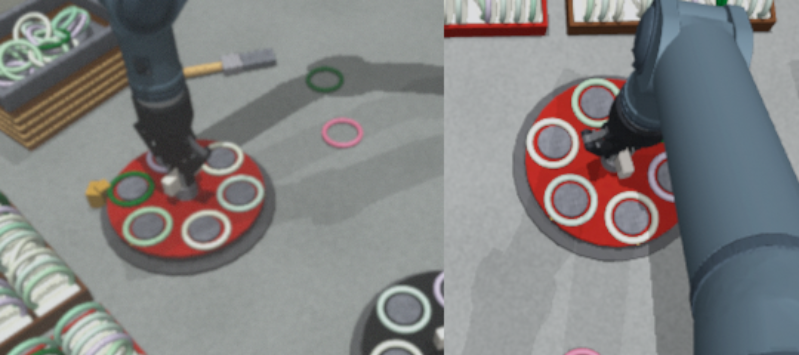

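The green bangle now sits by the pointer in the scene view, at about (148,186) in full-picture pixels. I'll let go, go up and clear the view.

Run:
```python
from t import *
e=read_eef_pos()
move_gripper(.085); print(read_finger_gap(),read_ft_force())
movel([e[0],e[1],.18],speed=.08)
move_j([1.071, 0.383, 0.044, 1.598, -0.018, 1.161, -0.9]); pause(.2)
print(read_time_s(),read_ft_force())
for c in("scene","top"):
    cv2.imwrite(f"pics/{c}4.png",read_camera(c)[:,:,::-1])
    print(c,[d["at"] for d in tip_of(c,"green_bangle_center")])
from m import green,handle
for c,t in(("scene",(184,178)),("top",(399,163))):
    im=cv2.imread(f"pics/{c}4.png")[:,:,::-1]
    g=green(im,c,t); print(c,g)
    v=np.array(g[1][0])-[.5828,-.2452]; print("radius",np.hypot(*v),"deg",np.degrees(np.arctan2(v[1],v[0])))
a=cv2.imread('pics/scene4.png')[60:300,60:360];b=cv2.imread('pics/top4.png')[60:300,280:520]
cv2.imwrite('pics/c5.png',cv2.resize(np.hstack([a,b]),None,fx=1.48,fy=1.48))
```

```text
0.08470741941438575 [-0.28503363 -0.21061087  0.29618515]
11.3833 [-0.3777727   0.5806414   0.86817989]
scene [[146.7, 183.4], [290.7, 146.7]]
top [[375.7, 314.8], [427.1, 140.5]]
scene (((0.6436505317687988, -0.3065233826637268), 0.03368942812085152), ((0.6434864401817322, -0.3067353069782257), (0.06542505323886871, 0.06673940271139145), 25.807659149169922))
radius 0.08642591062196239 deg -45.39793002416763
top (((0.6397984623908997, -0.30654478073120117), 0.035777583718299866), ((0.6390777230262756, -0.3068496584892273), (0.06890705227851868, 0.07085326313972473), 32.30259704589844))
radius 0.08347372341557882 deg -47.60818646245457
```

```bash
sleep 1
```

```text
(no output)
```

View pics/c5.png

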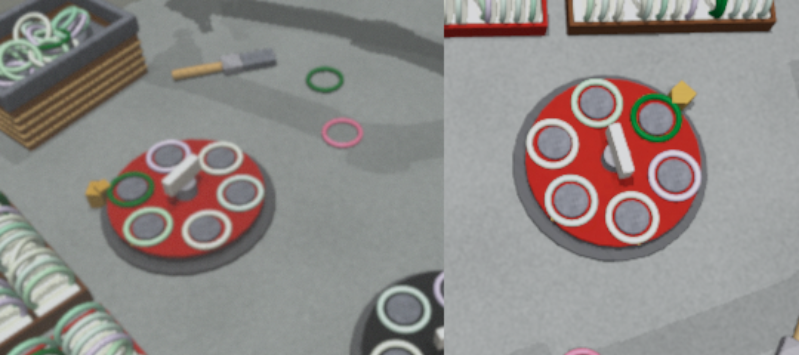

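View pics/top4.png

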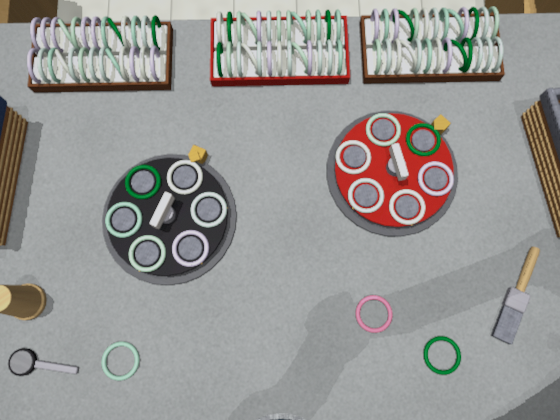

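The green bangle lies at the pointer at top (423,139), flat round its pad. The black stand is unchanged (handle at (161,211)), and the robot is clear.

```bash
python3 -c "
from bench import *
print(max(abs(read_joint_vel())),read_time_s()); sign_off()"
```

```text
0.002465206349920036 11.5833
the job is handed in; nothing more can be done
```

The deep-green bangle on the red stand is now at the brass pointer. I gripped the white handle at 20 N, turned the stand 60° counter-clockwise and let go. I then lifted clear and handed the job in at 11.6 s.

**Final position:** the bangle lies flat round its pad at 83–86 mm from the axis. Its angle is -45° to -48°, against about -47° to -49° expected for the pointer, which is within camera accuracy.

**Forces and surroundings:** wrist force peaked at about 13 N, when the jaws closed on the handle. In the last top picture the black stand and the loose bangles are where they were at the start, and nothing touches the robot.

**Disagreements:**
- **Handle position:** the network's handle point and a fit to the disc's outline differed by about 7 mm. I went by a fit of the handle's shape in both camera views, and the grip then confirmed that position.
- **Heights:** the network heights read 4–8 mm above the stated ones. I used the stated heights, which agreed with the fit.

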